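# Clear the hub bench: sort loose hub hardware into its bins

### The job

Sort the loose hardware on the hub assembly bench: both wheel bolts go in the blue bin, the brass octagonal lock nut in the red bin and the copper-coloured sleeve in the green bin. The blue bin has a sliding lid: slide it open by its black knob to put the bolts in, and leave it pushed fully home when you have finished. Do not shift or knock over the oil bottle, the roll of blue tape or the yellow impact wrench, which stay where they are.

Things in the scene. Friction and masses are not known exactly. Their poses are not given: they have to be found in the camera images.
- stud_a: Zinc-grey steel wheel bolt lying on its side: hexagon head 24 across flats and 10 high, shank 16 diameter, 62 long overall, about 0.1 kg. Origin on its axis at mid-length, about 10 above the bench when lying; its x axis points along the shank from head to tip (the axis dips 4 degrees toward the tip as it lies at first; it may lie otherwise in the bin).
- stud_b: Zinc-grey steel wheel bolt lying on its side: hexagon head 24 across flats and 10 high, shank 16 diameter, 62 long overall, about 0.1 kg. Origin on its axis at mid-length, about 10 above the bench when lying; its x axis points along the shank from head to tip (the axis dips 4 degrees toward the tip as it lies at first; it may lie otherwise in the bin).
- nut: Brass-coloured flat octagonal lock nut (a ring): 52 across flats, 12 thick, with an octagonal hole 28 across flats, lying flat. Origin at its centre, 6 above the bench; z is the ring axis; x and y each point at the middle of a flat (flats every 45 degrees).
- sleeve: Copper-coloured spacer sleeve (tube), outside diameter 32, bore 22, 45 long, standing upright at first. Origin at its centre, 22.5 above the bench; z along the tube.
- stud_bin: Blue plastic open-topped bin for the wheel bolts, fixed to the bench, 110 x 110 outside, 56 high, walls and floor 4 thick (102 x 102 inside). Origin at the centre of its underside, on the bench; x and y parallel to its sides, z up. Its sliding lid is an aluminium plate 110 x 110 x 4, underside 57 and top 61 above the bench.
- nut_bin: Red plastic open-topped bin for the lock nut, fixed to the bench, 110 x 110 outside, 56 high, walls and floor 4 thick (102 x 102 inside). Origin at the centre of its underside, on the bench; x and y parallel to its sides, z up. 
- sleeve_bin: Green plastic open-topped bin for the sleeve, fixed to the bench, 110 x 110 outside, 56 high, walls and floor 4 thick (102 x 102 inside). Origin at the centre of its underside, on the bench; x and y parallel to its sides, z up. 
- stud_lid (a joint): How far the blue bin's lid is slid open along the bin's +x axis (away from the robot), in m: 0 is fully home (covers the bin), 0.095 is fully open. It slides stiffly (about 3 N) and stays where it is left.
- lid_knob (a point): Middle of the black knob on the lid: a vertical cylinder 24 diameter, 30 tall, from 61 to 91 above the bench (this point is 76 above). It stands 36 from the lid's centre, toward the robot, and moves with the lid: at lid value q it is at x = q - 0.036, y = 0 in the blue bin's frame. Its axes are those of the bin.
- bottle: Bystander: small amber oil bottle with a red cap, 44 diameter, 95 tall, standing upright among the parts. Origin at the centre of its underside.
- tape: Bystander: roll of blue masking tape lying flat among the parts, 64 outside diameter, 46 hole, 24 high. Origin at the centre of its underside.
- wrench: Bystander: yellow pneumatic impact wrench lying on its side, 1.4 kg, to one side of the bins. It fits in a circle of 120 radius round its origin (on the bench) and is 60 high. Barrel along its x axis at y = -50 (from x = -70 to 100, 60 diameter); black handle along y at x = -30, to y = 105, 36 high.
- hub: Bystander, fixed: grey wheel hub casting with upright studs, 180 diameter, 125 high, to the other side of the bins. Origin at the centre of its underside.
Not all that is in view belongs to the job. What is shaped like the stud_a but purple is not meant. Several things have the shape of the nut; the one meant has the colours described above.

How it is judged:
At the end, for the whole second after the job is handed in: Both bolts lie inside the blue bin, the lock nut inside the red bin and the sleeve inside the green bin (each one's centre within the inner walls and less than 45 mm above the bench), all at rest (under 0.02 m/s), and the blue bin's lid is within 5 mm of fully home (x of stud_a in the frame of stud_bin between -0.051 and 0.051 m and y of stud_a in the frame of stud_bin between -0.051 and 0.051 m and z of stud_a in the frame of stud_bin between 0 and 0.045 m and linear speed of each of stud_a, stud_b, nut, sleeve below 0.02 m/s and x of stud_b in the frame of stud_bin between -0.051 and 0.051 m and y of stud_b in the frame of stud_bin between -0.051 and 0.051 m and z of stud_b in the frame of stud_bin between 0 and 0.045 m and x of nut in the frame of nut_bin between -0.051 and 0.051 m and y of nut in the frame of nut_bin between -0.051 and 0.051 m and z of nut in the frame of nut_bin between 0 and 0.045 m and x of sleeve in the frame of sleeve_bin between -0.051 and 0.051 m and y of sleeve in the frame of sleeve_bin between -0.051 and 0.051 m and z of sleeve in the frame of sleeve_bin between 0 and 0.045 m and value of joint stud_lid below 0.005 m); the robot touches nothing.
It fails at once if the oil bottle is moved by more than 30 mm or tipped (distance of bottle from where it was at the start of the episode above 0.03 m or angle between bottle's own z axis and vertical above 0.5 rad).
It fails at once if the roll of tape is moved by more than 30 mm (distance of tape from where it was at the start of the episode above 0.03 m).
It fails at once if the impact wrench is moved by more than 30 mm (distance of wrench from where it was at the start of the episode above 0.03 m).
It also fails if it takes over 72 s, if anything falls off the work surface, if the arm or the gripper's body presses on something with over 40 N, if the wrist force passes 120 N, or if a joint passes its speed limit or range.

### The arm

A 6-joint arm with a two-finger parallel gripper is mounted at the origin on the work surface. World frame = base frame: x ahead of the robot, y to its left, z up, the work surface at z = 0. Lengths are in m, angles in rad, forces in N, time in s.
With the tool pointing down it reaches from about 0.3 to 0.825 m from the base axis. Payload 5.4 kg.
Tool frame: the origin (TCP) lies at the very end of the fingers, on their centre line; the grasp point (between the pads) lies 19 mm behind it; z points along the fingers, y is the direction in which the jaws open and shut (so a half turn about z gives the same grasp; the last joint's range is limited). The gripper opens to 92 mm and grips with 3 to 60 N. Pads are 20 mm wide; open, the fingers measure 128 mm over their backs; the gripper's body (75 mm by 189 mm) begins 69 mm behind the grasp point.
Start: joints at [-1.527, 0.158, 1.597, -0, 1.386, -0.21], TCP at [0.144, -0.557, 0.215] pointing down, gripper open.
Joint ranges: [-2.91, 2.91], [-0.94, 2.29], [0.18, 2.7], [-1.29, 4.43], [0.17, 2.64], [-3, 3]. Speed limits (rad/s): [2.57, 2.57, 3.14, 3.14, 3.14, 3.14].

### API

Orientations are given as a unit quaternion [x, y, z, w].
In Python, from workcell import env, viewer, finder gives the robot as it stands.
- The arm moves only by the tool drive_tool, never from a script. Its argument "series" is a list of rows, each an object of numbers: "x", "y", "z": the shift along the world's x, y, z in mm; "spin": the turn about the world's z in rad; "grip": the opening, from -1 (shut) to 1 (fully open), so that 0 is half open. A call has 1 to 10 rows; each row is the pose to reach, as a shift and turn from the pose commanded when the call began; what a row does not reach only later rows make up. A row lasts 1/10 s, in which the tool goes at most 50 mm and 8.59 degrees, less where a joint would pass 70% of its speed; a pose out of reach is approached as far as the arm can. A call with a gripper value outside its range is refused whole. The fingers move at their own pace and stop on an object; "force" is the grip in N (left out, the last holds). Time passes only in rows, so rows that repeat a pose let the fingers close. It gives the time, the measured TCP pose, the force and the opening at its end, in the units of the state.
- env.get_obs(): the state, without advancing time (a new reading comes with each control period).
- viewer.camera(name): name is "side" or "top" or "wrist"; returns a dict with "pixels" (384x512x3 uint8, blue, green, red), "z_map" (384x512 float32, m along the optical axis (not along the pixel's ray), 0 where there is no reading), "fx", "fy", "cx", "cy" (pixels), "k1" (the pictures are not rectified: a ray, as slopes to the right and down, at radius r is drawn at 1 + k1 r^2 times it, then the intrinsics apply), "R" (3x3) and "t" (3): a world point X has camera coordinates R X + t. Camera axes: x right, y down, z forward; pixel columns grow to the right and rows downward; lengths in m; the calibration is good to about 2 mm. A picture is of the moment at which its call begins.
- env.finish_job(): hands the job in, once; it reports no verdict.
Trained networks look in the newest picture that a camera, given by its name, has taken for a name from the list of things; names that differ only in an ending like _2 or _b are one class to them, and where a whole thing is asked for, a point or a joint stands for the part that bears it (a point fixed in the world has none). Each returns a list of dicts, best first, with "score" (0 to 1); they miss things now and then, are a little off and sometimes report something else, mostly with a low value. They report only what shows in the picture. A call takes as long as a camera call. They do not tell look-alikes from the thing itself.
- finder.masks_of(name, camera): "region" (384x512 bool, what is visible of it) and "rect" ([left, top, right, bottom] in pixels, round what is visible of it).
The state is a dict: "clock": time; "joint_pos": joint angles; "dq": joint speeds; "tau": joint torques, N m; "ee_pos": TCP position; "ee_rot": TCP orientation; "contact_force": force on the tool from outside, world axes, zero at the start; "torque": the same for the moment, N m; "opening": finger opening in m.
Only numpy, scipy, OpenCV 4.12 (cv2) and the standard library are available. Lean on these libraries where they do the work, as an engineer would, in place of code of your own. Each camera call takes 0.05 s, during which the arm holds its last target. There are 200 camera calls.

## Working session

There is one attempt and no reset: what is moved stays moved. The work goes in short steps, Python scripts to look and compute and a tool call to move; the robot and the scene stay as the last step left them, time stands still between calls to the robot, and variables do not carry over. Pictures are saved under pics/ and viewed, about 8 in all and at most 12, crops included, and the job is handed in when it is done.

Besides the shell and the picture viewer there is one more tool, called after "Emit:" in YAML: its name, and indented under it one key for each argument. drive_tool: Moves the arm, as the interface text tells. Its arguments: {"type":"object","properties":{"series":{"type":"array"},"force":{"type":"number"}},"required":["series"]}

```bash
mkdir -p pics; cat > h.py <<'E'
import numpy as np, cv2
from workcell import env, viewer, finder
def world(c,mask):
    v,u=np.nonzero(mask&(c['z_map']>0)); z=c['z_map'][v,u].astype(float)
    K=np.array([[c['fx'],0,c['cx']],[0,c['fy'],c['cy']],[0,0,1.]])
    p=cv2.undistortPoints(np.stack([u,v],1).astype(float)[:,None],K,np.array([c['k1'],0,0,0.]))[:,0]
    X=np.c_[p*z[:,None],z]
    return (X-c['t'])@c['R'],u,v
def rep(cam,names,c):
    for n in names:
        for d in finder.masks_of(n,cam):
            m=d['region'];P,u,v=world(c,m)
            if len(P)<5: continue
            px=c['pixels'][m].mean(0).astype(int)
            top=P[P[:,2]>np.percentile(P[:,2],90)-.006]
            Q=P[:,:2];r=cv2.minAreaRect((Q*1000).astype(np.float32))
            print(n,round(d['score'],2),'rect',np.round(d['rect']).astype(int),'bgr',px,'n',len(P),'med',np.round(np.median(P,0),3),'ztop',round(np.percentile(P[:,2],95),3),'topc',np.round((top.min(0)+top.max(0))[:2]/2,3),'minrect',[np.round(k,0) for k in r])
E
python3 - <<'E'
from h import *
for cam in ['top','side']:
    c=viewer.camera(cam); cv2.imwrite(f'pics/{cam}0.png',c['pixels'])
    print(cam, c['t'],(-c['R'].T@c['t']))
    rep(cam,['stud_a','nut','sleeve','stud_bin','nut_bin','sleeve_bin','lid_knob','bottle','tape','wrench','hub'],c)
print(env.get_obs())
a=cv2.imread('pics/top0.png');cv2.imwrite('pics/t0.png',cv2.resize(a,(800,600),interpolation=cv2.INTER_CUBIC))
E
```

```text
top [0.03914025 0.5095651  1.25805823] [0.41784844 0.01653212 1.29190883]
stud_a 0.48 rect [310 238 318 257] bgr [140  54 109] n 77 med [ 0.359 -0.142  0.019] ztop 0.024 topc [ 0.355 -0.14 ] minrect [array([ 356., -143.]), array([14., 56.]), np.float64(80.0)]
stud_a 0.41 rect [264 242 283 263] bgr [162  64 128] n 105 med [ 0.344 -0.018  0.018] ztop 0.027 topc [ 0.344 -0.019] minrect [array([347., -14.]), array([56., 22.]), np.float64(36.0)]
nut 0.69 rect [204 203 220 221] bgr [108 214 216] n 216 med [0.466 0.169 0.011] ztop 0.016 topc [0.465 0.168] minrect [array([466., 169.]), array([55., 52.]), np.float64(24.0)]
nut 0.56 rect [195 236 215 254] bgr [194 192 193] n 178 med [0.375 0.186 0.012] ztop 0.017 topc [0.376 0.186] minrect [array([375., 187.]), array([52., 49.]), np.float64(89.0)]
stud_bin 0.9 rect [245 142 288 184] bgr [230 224 219] n 1472 med [ 0.609 -0.004  0.061] ztop 0.067 topc [ 0.614 -0.005] minrect [array([620.,  -4.]), array([115., 129.]), np.float64(86.0)]
nut_bin 0.84 rect [197 142 233 181] bgr [ 54  58 212] n 1307 med [0.619 0.155 0.005] ztop 0.055 topc [0.615 0.15
[... 5111 characters left out ...]
1., 437.]), np.float64(42.0)]
{'clock': 1.2, 'joint_pos': array([-1.52709701e+00,  1.58366725e-01,  1.59698425e+00, -5.54366468e-06,
        1.38622983e+00, -2.10103613e-01]), 'dq': array([ 0.00038327, -0.00100354, -0.00050745,  0.00105977,  0.00038436,
       -0.0006433 ]), 'tau': array([-2.19668007e-03, -3.85583067e+01, -3.22359753e+01,  6.99257618e-02,
        3.07812856e-02,  1.05583553e-05]), 'ee_pos': array([ 0.14435   , -0.55656917,  0.21462775]), 'ee_rot': array([ 9.91958745e-01,  1.26561641e-01, -3.20762944e-06,  5.67677372e-06]), 'contact_force': array([-0.60464129, -0.28311943,  0.71350681]), 'torque': array([ 0.0098543 , -0.01303587,  0.04141514]), 'opening': 0.09213890761288572}
```

```bash
python3 - <<'E'
import cv2
a=cv2.imread('pics/top0.png')[130:280,110:350];cv2.imwrite('pics/t1.png',cv2.resize(a,(800,500),interpolation=cv2.INTER_CUBIC))
a=cv2.imread('pics/side0.png')[150:340,130:370];cv2.imwrite('pics/s1.png',cv2.resize(a,(758,600),interpolation=cv2.INTER_CUBIC))
E
```

```text
(no output)
```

View pics/t1.png

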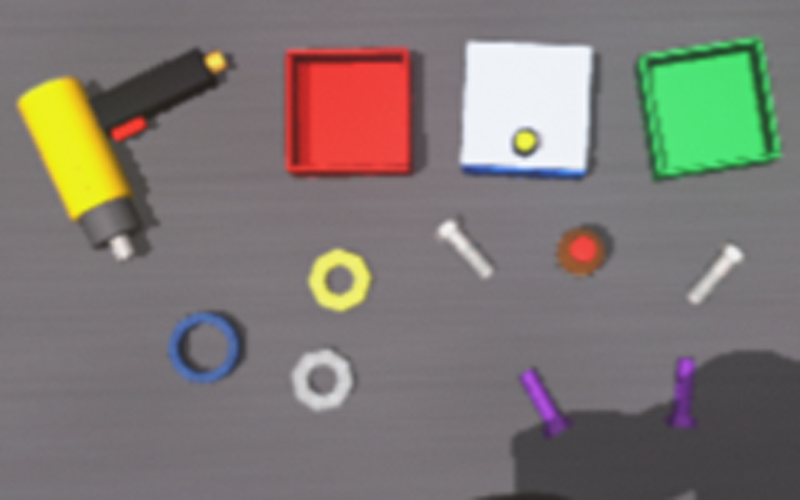

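View pics/s1.png

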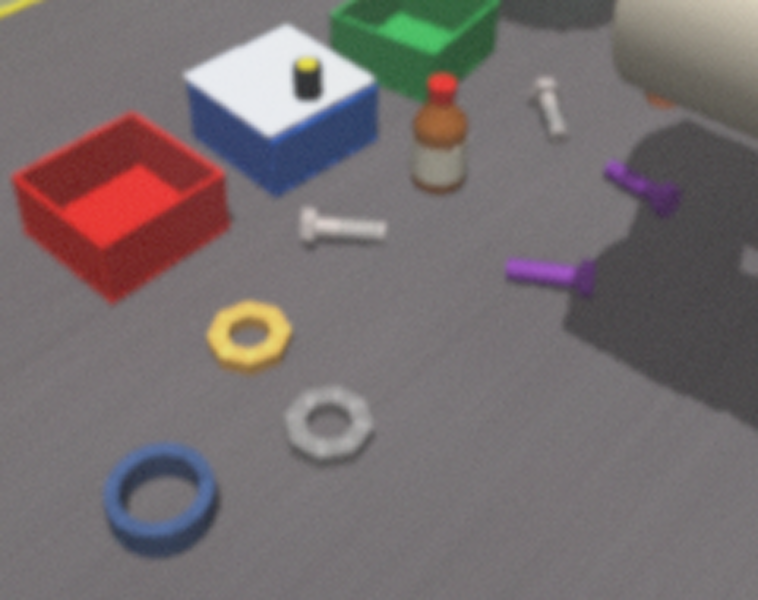

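Candidates in the full top picture:
- **Bolts:** grey at (249,205) and (325,213), wanted. Purple at (273,252) and (314,248), decoys.
- **Nuts:** brass at (212,212), wanted. Grey at (205,245), decoy.
- **Sleeve:** hidden under the arm. An orange sliver shows in the side view, near (339,181).

I'm moving toward the knob now, which also uncovers the rest of the bench.

Emit:
drive_tool:
  series:
    - {"x": 43, "y": 24, "z": 10}
    - {"x": 80, "y": 60, "z": 10, "spin": 0.1}
    - {"x": 110, "y": 100, "z": 10, "spin": 0.25}
    - {"x": 140, "y": 140, "z": 10, "spin": 0.4}
    - {"x": 170, "y": 180, "z": 10, "spin": 0.55}
    - {"x": 200, "y": 220, "z": 10, "spin": 0.7}
    - {"x": 230, "y": 260, "z": 10, "spin": 0.84}
    - {"x": 260, "y": 300, "z": 10, "spin": 0.98}
    - {"x": 290, "y": 340, "z": 10, "spin": 1.12}
    - {"x": 320, "y": 380, "z": 10, "spin": 1.27}

```text
schema error: expected keys x, y, z, spin, grip
```

Emit:
drive_tool:
  series:
    - {"x": 30, "y": 40}
    - {"x": 60, "y": 80}
    - {"x": 90, "y": 120}
    - {"x": 110, "y": 160}
    - {"x": 110, "y": 175}
    - {"x": 110, "y": 175}

```text
schema error: expected keys x, y, z, spin, grip
```

```bash
python3 - <<'E'
from h import *
c={k:viewer.camera(k) for k in ['top','wrist']}
rep('top',['stud_a','nut','sleeve'],c['top']); rep('wrist',['lid_knob','sleeve','bottle','stud_a'],c['wrist'])
for k in c: cv2.imwrite(f'pics/{k}2.png',c[k]['pixels'])
a=c['top']['pixels'][130:280,200:400]
b=c['wrist']['pixels']
cv2.imwrite('pics/v3.png',np.hstack([cv2.resize(a,(400,300),interpolation=cv2.INTER_CUBIC),cv2.resize(b,(400,300))]))
o=env.get_obs();print(o['clock'],o['ee_pos'],o['ee_rot'],o['joint_pos'])
# bins rect from first pictures
for n in ['stud_bin','nut_bin','sleeve_bin']:
    for d in finder.masks_of(n,'top')[:1]:
        P,_,_=world(c['top'],cv2.dilate(d['region'].astype(np.uint8),np.ones((5,5)))>0)
        Q=P[(P[:,2]>.048)&(P[:,2]<.068)];print(n,len(Q),cv2.minAreaRect((Q[:,:2]*1000).astype(np.float32)))
E
```

```text
stud_a 0.55 rect [317 203 331 221] bgr [173 175 177] n 131 med [ 0.468 -0.179  0.018] ztop 0.027 topc [ 0.468 -0.181] minrect [array([ 463., -179.]), array([26., 64.]), np.float64(56.0)]
nut 0.57 rect [204 206 222 223] bgr [109 229 231] n 159 med [0.466 0.167 0.013] ztop 0.016 topc [0.465 0.167] minrect [array([465., 168.]), array([48., 50.]), np.float64(27.0)]
nut 0.55 rect [196 236 217 254] bgr [188 187 188] n 204 med [0.373 0.184 0.012] ztop 0.017 topc [0.374 0.184] minrect [array([374., 185.]), array([54., 52.]), np.float64(88.0)]
sleeve 0.55 rect [349 226 363 234] bgr [ 77 108 155] n 96 med [ 0.408 -0.276  0.035] ztop 0.049 topc [ 0.408 -0.273] minrect [array([ 408., -273.]), array([30., 24.]), np.float64(89.0)]
1.65 [ 0.14435036 -0.55655118  0.21460924] [ 9.91960441e-01  1.26548347e-01  5.76175364e-06 -1.40386440e-05] [-1.52710335e+00  1.58365896e-01  1.59702211e+00  9.30852793e-06
  1.38623359e+00 -2.10085874e-01]
stud_bin 1346 ((613.3838500976562, -5.882419586181641), (109.90238189697266, 114.07527160644531), 86.0091781616211)
nut_bin 197 ((616.1181640625, 153.22433471679688), (108.19843292236328, 110.37307739257812), 89.52339935302734)
sleeve_bin 247 ((611.3489379882812, -170.83673095703125), (110.01127624511719, 113.09129333496094), 7.309255123138428)
```

View pics/v3.png

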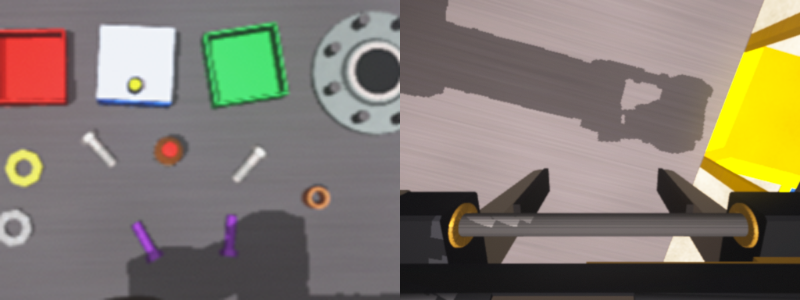

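Sleeve found at top pixel (358,229), with no other copper ring in view. Every row needs all five keys. I'll take the sleeve first.

Emit:
drive_tool:
  series:
    - {"x": 35, "y": 35, "z": 0, "spin": 0.14, "grip": 1}
    - {"x": 70, "y": 70, "z": 0, "spin": 0.28, "grip": 1}
    - {"x": 100, "y": 100, "z": 0, "spin": 0.42, "grip": 1}
    - {"x": 132, "y": 135, "z": 0, "spin": 0.56, "grip": 1}
    - {"x": 165, "y": 170, "z": 0, "spin": 0.7, "grip": 1}
    - {"x": 195, "y": 205, "z": 0, "spin": 0.85, "grip": 1}
    - {"x": 225, "y": 240, "z": 0, "spin": 1.0, "grip": 1}
    - {"x": 250, "y": 265, "z": -20, "spin": 1.14, "grip": 1}
    - {"x": 264, "y": 284, "z": -40, "spin": 1.29, "grip": 1}
    - {"x": 264, "y": 284, "z": -60, "spin": 1.44, "grip": 1}

```text
clock: 2.8
ee_pos: [0.4099, -0.2703, 0.1541]
ee_rot: [0.659, 0.753, 0.0, 0.0]
contact_force: [0.4, 0.2, 0.5]
opening: 0.0919
```

```bash
python3 - <<'E'
from h import *
c={k:viewer.camera(k) for k in ['top','wrist','side']}
rep('wrist',['sleeve','stud_a'],c['wrist']);rep('side',['sleeve','stud_a'],c['side']); rep('top',['stud_a'],c['top'])
a=c['top']['pixels'][130:280,200:400]
b=c['wrist']['pixels']
cv2.imwrite('pics/v4.png',np.hstack([cv2.resize(a,(400,300),interpolation=cv2.INTER_CUBIC),cv2.resize(b,(400,300))]))
o=env.get_obs();print(o['clock'],o['ee_pos'],o['ee_rot'],o['joint_pos'],o['opening'])
E
```

```text
sleeve 0.64 rect [246 177 277 213] bgr [ 69 111 191] n 738 med [ 0.411 -0.275  0.042] ztop 0.046 topc [ 0.411 -0.273] minrect [array([ 412., -280.]), array([33., 46.]), np.float64(10.0)]
stud_a 0.89 rect [196  40 256  79] bgr [224  99 209] n 1135 med [ 0.352 -0.146  0.017] ztop 0.025 topc [ 0.354 -0.142] minrect [array([ 357., -144.]), array([27., 61.]), np.float64(84.0)]
stud_a 0.58 rect [299  84 349 140] bgr [225 229 236] n 1026 med [ 0.465 -0.18   0.017] ztop 0.025 topc [ 0.468 -0.182] minrect [array([ 464., -180.]), array([30., 68.]), np.float64(57.0)]
stud_a 0.46 rect [396  62 512 178] bgr [ 90 186  50] n 12894 med [ 0.612 -0.17   0.007] ztop 0.056 topc [ 0.603 -0.174] minrect [array([ 611., -170.]), array([110., 133.]), np.float64(7.0)]
stud_a 0.7 rect [225 217 252 228] bgr [149 151 157] n 216 med [0.49  0.054 0.014] ztop 0.023 topc [0.491 0.055] minrect [array([495.,  43.]), array([65., 42.]), np.float64(46.0)]
stud_a 0.63 rect [289 234 314 244] bgr [148  78 126] n 151 med [ 0.356 -0.009  0.013] ztop 0.018 topc [ 0.355 -0.008] minrect [array([361., -18.]), array([48., 33.]), n
[... 284 characters left out ...]
 ztop 0.025 topc [ 0.465 -0.177] minrect [array([ 465., -175.]), array([29., 68.]), np.float64(41.0)]
stud_a 0.47 rect [263 243 280 260] bgr [182  73 145] n 109 med [ 0.347 -0.015  0.017] ztop 0.026 topc [ 0.349 -0.019] minrect [array([351., -17.]), array([57., 22.]), np.float64(24.0)]
stud_a 0.42 rect [309 238 316 258] bgr [177  73 141] n 116 med [ 0.354 -0.142  0.018] ztop 0.026 topc [ 0.355 -0.139] minrect [array([ 357., -142.]), array([24., 60.]), np.float64(88.0)]
3.2 [ 0.40869607 -0.27368739  0.15594884] [ 6.63250467e-01  7.48396530e-01 -1.44376863e-04  1.19633919e-03] [-8.36301467e-01 -7.04582476e-03  1.89173687e+00 -2.27062432e-05
  1.25449166e+00 -9.56782103e-01] 0.09188158977097478
```

View pics/v4.png

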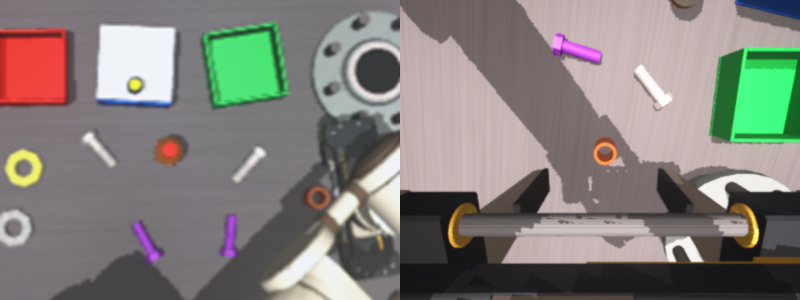

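The wrist view puts the sleeve (wrist pixel about (261,195)) between the fingers at (0.410, -0.273). The hub is close on the right finger side, so I'll turn the jaws away from it while descending.

Emit:
drive_tool:
  series:
    - {"x": 2, "y": 0, "z": 0, "spin": 0.14, "grip": 1}
    - {"x": 2, "y": 0, "z": 0, "spin": 0.28, "grip": 1}
    - {"x": 2, "y": 0, "z": 0, "spin": 0.42, "grip": 1}
    - {"x": 2, "y": 0, "z": -20, "spin": 0.57, "grip": 1}
    - {"x": 2, "y": 0, "z": -45, "spin": 0.7, "grip": 1}
    - {"x": 2, "y": 0, "z": -80, "spin": 0.8, "grip": 1}
    - {"x": 2, "y": 0, "z": -110, "spin": 0.8, "grip": 1}
    - {"x": 2, "y": 0, "z": -132, "spin": 0.8, "grip": 1}
    - {"x": 2, "y": 0, "z": -132, "spin": 0.8, "grip": 1}
    - {"x": 2, "y": 0, "z": -132, "spin": 0.8, "grip": -0.5}
  force: 20

```text
clock: 4.2
ee_pos: [0.4107, -0.2733, 0.0235]
ee_rot: [0.319, 0.948, -0.0, 0.0]
contact_force: [0.2, -0.4, -0.2]
opening: 0.0859
```

Emit:
drive_tool:
  series:
    - {"x": 0, "y": 0, "z": 0, "spin": 0, "grip": -0.6}
    - {"x": 0, "y": 0, "z": 0, "spin": 0, "grip": -0.6}
    - {"x": 0, "y": 0, "z": 0, "spin": 0, "grip": -0.6}
    - {"x": 0, "y": 0, "z": 0, "spin": 0, "grip": -0.6}
    - {"x": 0, "y": 0, "z": 0, "spin": 0, "grip": -0.6}

```text
clock: 4.7
ee_pos: [0.4105, -0.2727, 0.0229]
ee_rot: [0.318, 0.948, -0.0, 0.0]
contact_force: [-0.3, 0.1, -0.1]
opening: 0.0461
```

Emit:
drive_tool:
  series:
    - {"x": 0, "y": 0, "z": 0, "spin": 0, "grip": -0.6}
    - {"x": 0, "y": 0, "z": 0, "spin": 0, "grip": -0.6}
    - {"x": 0, "y": 0, "z": 0, "spin": 0, "grip": -0.6}
    - {"x": 0, "y": 0, "z": 40, "spin": 0, "grip": -0.6}
    - {"x": 0, "y": 0, "z": 85, "spin": 0, "grip": -0.6}
    - {"x": 35, "y": 20, "z": 110, "spin": 0, "grip": -0.6}
    - {"x": 70, "y": 40, "z": 110, "spin": -0.1, "grip": -0.6}
    - {"x": 105, "y": 60, "z": 110, "spin": -0.24, "grip": -0.6}
    - {"x": 140, "y": 80, "z": 110, "spin": -0.38, "grip": -0.6}
    - {"x": 170, "y": 95, "z": 110, "spin": -0.52, "grip": -0.6}

```text
clock: 5.7
ee_pos: [0.5815, -0.1758, 0.132]
ee_rot: [0.553, 0.833, 0.0, -0.001]
contact_force: [1.0, 0.2, -1.7]
opening: 0.0317
```

Emit:
drive_tool:
  series:
    - {"x": 20, "y": 5, "z": 0, "spin": -0.14, "grip": -0.6}
    - {"x": 31, "y": 6, "z": 0, "spin": -0.28, "grip": -0.6}
    - {"x": 31, "y": 6, "z": 0, "spin": -0.28, "grip": -0.6}
    - {"x": 31, "y": 6, "z": -45, "spin": -0.28, "grip": -0.6}
    - {"x": 31, "y": 6, "z": -86, "spin": -0.28, "grip": -0.6}
    - {"x": 31, "y": 6, "z": -86, "spin": -0.28, "grip": -0.6}

```text
clock: 6.3
ee_pos: [0.6051, -0.1691, 0.0394]
ee_rot: [0.661, 0.75, -0.002, -0.007]
contact_force: [-1.3, 0.1, -2.3]
opening: 0.0315
```

Emit:
drive_tool:
  series:
    - {"x": 0, "y": 0, "z": 0, "spin": 0, "grip": 0.1}
    - {"x": 0, "y": 0, "z": 0, "spin": 0, "grip": 0.1}
    - {"x": 0, "y": 0, "z": 0, "spin": 0, "grip": 0.1}
    - {"x": 0, "y": 0, "z": 50, "spin": 0, "grip": 0.1}
    - {"x": 0, "y": 0, "z": 100, "spin": 0, "grip": 0.1}
    - {"x": 0, "y": 45, "z": 110, "spin": 0, "grip": 0.3}
    - {"x": -15, "y": 90, "z": 110, "spin": -0.1, "grip": 0.3}
    - {"x": -34, "y": 130, "z": 110, "spin": -0.2, "grip": 0.3}
    - {"x": -34, "y": 167, "z": 110, "spin": -0.2, "grip": 0.3}
    - {"x": -34, "y": 167, "z": 110, "spin": -0.2, "grip": 0.3}

```text
clock: 7.3
ee_pos: [0.5776, -0.0007, 0.1589]
ee_rot: [0.732, 0.681, 0.001, 0.001]
contact_force: [0.8, -0.4, -0.6]
opening: 0.0596
```

```bash
python3 - <<'E'
from h import *
c={k:viewer.camera(k) for k in ['top','wrist','side']}
rep('wrist',['stud_a','nut'],c['wrist'])
w=c['wrist'];P,u,v=world(w,np.ones((384,512),bool))
s=(P[:,2]>.083)&(P[:,2]<.096)&(abs(P[:,0]-.578)<.03)&(abs(P[:,1])<.03);Q=P[s];print('knob',len(Q),(Q.min(0)+Q.max(0))/2,np.median(Q,0))
t=c['top'];P,u,v=world(t,np.ones((384,512),bool));s=(P[:,2]>0.006)&(P[:,2]<.05)&(np.hypot(P[:,0]-.611,P[:,1]+.171)<.04);print('in green',s.sum(),P[s].mean(0) if s.any() else '',t['pixels'][v[s],u[s]].mean(0) if s.any() else '')
cv2.imwrite('pics/v5.png',np.hstack([cv2.resize(t['pixels'][130:280,200:400],(400,300),interpolation=cv2.INTER_CUBIC),cv2.resize(w['pixels'],(400,300))]))
o=env.get_obs();print(o['clock'],o['ee_pos'],o['ee_rot'],o['joint_pos'],o['opening'])
E
```

```text
stud_a 0.91 rect [177 306 207 335] bgr [152 158 173] n 442 med [ 0.476 -0.183  0.017] ztop 0.025 topc [ 0.502 -0.103] minrect [array([ 498., -107.]), array([210.,  36.]), np.float64(74.0)]
stud_a 0.84 rect [ 43 188  98 231] bgr [124  38 105] n 957 med [ 0.347 -0.018  0.017] ztop 0.024 topc [ 0.345 -0.023] minrect [array([346., -22.]), array([78., 30.]), np.float64(21.0)]
stud_a 0.6 rect [158 118 207 169] bgr [168 175 188] n 919 med [0.498 0.055 0.017] ztop 0.025 topc [0.499 0.056] minrect [array([489.,  54.]), array([63., 30.]), np.float64(35.0)]
nut 0.91 rect [115   2 172  64] bgr [ 81 204 217] n 2086 med [0.467 0.168 0.012] ztop 0.013 topc [0.467 0.167] minrect [array([466., 170.]), array([55., 59.]), np.float64(17.0)]
nut 0.91 rect [26  0 84 54] bgr [140 144 153] n 2098 med [0.378 0.182 0.012] ztop 0.013 topc [0.376 0.181] minrect [array([377., 183.]), array([53., 51.]), np.float64(11.0)]
knob 531 [ 0.58088777 -0.00387436  0.08836901] [ 0.58080432 -0.00319423  0.09121762]
in green 211 [ 0.61069468 -0.1702668   0.01757028] [ 87.76777251 159.47393365  93.39336493]
7.55 [ 0.57801691 -0.00583887  0.15743099] [7.34174612e-01 6.78960239e-01 3.25901821e-04 7.25244174e-04] [-2.18875888e-01  2.13561022e-01  1.64985654e+00 -3.02779155e-04
  1.27661152e+00 -1.40683529e-01] 0.05998319610315946
```

View pics/v5.png

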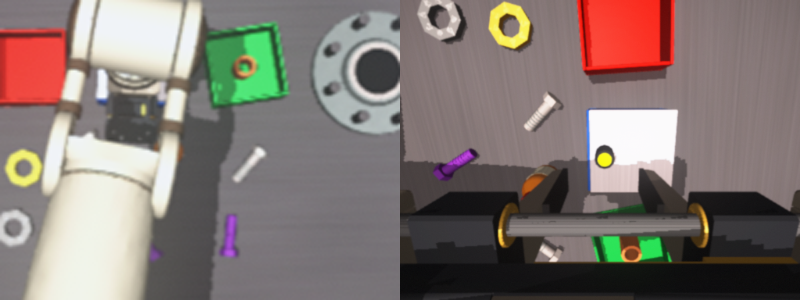

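The sleeve lies in the green bin (top crop (245,67)), and the knob is between the fingers. Next I grip the knob and slide the lid.

Emit:
drive_tool:
  series:
    - {"x": 2, "y": 2, "z": -45, "spin": 0, "grip": 0.3}
    - {"x": 2, "y": 2, "z": -88, "spin": 0, "grip": 0.3}
    - {"x": 2, "y": 2, "z": -88, "spin": 0, "grip": -0.7}
    - {"x": 2, "y": 2, "z": -88, "spin": 0, "grip": -0.7}
    - {"x": 2, "y": 2, "z": -88, "spin": 0, "grip": -0.7}
    - {"x": 2, "y": 2, "z": -88, "spin": 0, "grip": -0.7}
    - {"x": 2, "y": 2, "z": -88, "spin": 0, "grip": -0.7}
    - {"x": 2, "y": 2, "z": -88, "spin": 0, "grip": -0.7}
  force: 15

```text
clock: 8.35
ee_pos: [0.5797, -0.0029, 0.0699]
ee_rot: [0.734, 0.679, 0.0, 0.001]
contact_force: [-2.3, -1.6, 6.6]
opening: 0.0233
```

Emit:
drive_tool:
  series:
    - {"x": 15, "y": -1, "z": 0, "spin": 0, "grip": -0.7}
    - {"x": 35, "y": -2, "z": 0, "spin": 0, "grip": -0.7}
    - {"x": 55, "y": -4, "z": 0, "spin": 0, "grip": -0.7}
    - {"x": 75, "y": -5, "z": 0, "spin": 0, "grip": -0.7}
    - {"x": 90, "y": -6, "z": 0, "spin": 0, "grip": -0.7}
    - {"x": 94, "y": -7, "z": 0, "spin": 0, "grip": -0.7}
    - {"x": 94, "y": -7, "z": 0, "spin": 0, "grip": -0.7}
    - {"x": 94, "y": -7, "z": 0, "spin": 0, "grip": -0.7}

```text
clock: 9.15
ee_pos: [0.6711, -0.0095, 0.0697]
ee_rot: [0.734, 0.68, -0.002, -0.002]
contact_force: [-12.0, 0.1, 12.0]
opening: 0.0232
```

Emit:
drive_tool:
  series:
    - {"x": 0, "y": 0, "z": 0, "spin": 0, "grip": 0.1}
    - {"x": 0, "y": 0, "z": 0, "spin": 0, "grip": 0.1}
    - {"x": 0, "y": 0, "z": 0, "spin": 0, "grip": 0.1}
    - {"x": 0, "y": 0, "z": 45, "spin": 0, "grip": 0.1}
    - {"x": -30, "y": 10, "z": 80, "spin": -0.1, "grip": 0.1}
    - {"x": -70, "y": 25, "z": 90, "spin": -0.24, "grip": 0.1}
    - {"x": -110, "y": 40, "z": 90, "spin": -0.38, "grip": 0.1}
    - {"x": -145, "y": 55, "z": 90, "spin": -0.52, "grip": 0.1}
    - {"x": -182, "y": 62, "z": 90, "spin": -0.66, "grip": 0.1}
    - {"x": -182, "y": 62, "z": 90, "spin": -0.7, "grip": 0.1}

```text
clock: 10.15
ee_pos: [0.4866, 0.0541, 0.1569]
ee_rot: [0.923, 0.386, -0.002, -0.001]
contact_force: [-0.1, -0.3, -0.3]
opening: 0.0506
```

```bash
cat >> h.py <<'E'
def bolt(cam,c,near):
    # axis line, mid-length and axis angle of the grey bolt nearest to a given point
    P,u,v=world(c,np.ones((384,512),bool)); px=c['pixels'][v,u].astype(int)
    s=(P[:,2]>.010)&(P[:,2]<.03)&(np.hypot(*(P[:,:2]-near).T)<.045)&(np.ptp(px,axis=1)<50)
    Q=P[s][:,:2]; r=cv2.minAreaRect((Q*1000).astype(np.float32)); m=np.median(Q,0)
    d=np.linalg.svd(Q-Q.mean(0),full_matrices=False)[2][0]
    # shank only
    a=(Q-m)@d; lo,hi=np.percentile(a,[.5,99.5]); w=[np.ptp(Q[abs(a-e)<.008]@np.array([-d[1],d[0]])) for e in (lo,hi)]
    print(cam,'n',len(Q),'rect',r,'mid',m+d*(lo+hi)/2,'len',hi-lo,'ang',np.degrees(np.arctan2(d[1],d[0])),'endwidths',w)
E
python3 - <<'E'
from h import *
c={k:viewer.camera(k) for k in ['top','wrist','side']}
for k in c:
    bolt(k,c[k],[.488,.053])
P,u,v=world(c['top'],np.ones((384,512),bool))
w=c['wrist'];cv2.imwrite('pics/v6.png',w['pixels'])
o=env.get_obs();print(o['clock'],o['ee_pos'],o['ee_rot'],o['joint_pos'],o['opening'])
E
```

```text
return _methods._mean(a, axis=axis, dtype=dtype,
  ret = um.true_divide(
h.py:23: RuntimeWarning: Mean of empty slice.
  d=np.linalg.svd(Q-Q.mean(0),full_matrices=False)[2][0]
Traceback (most recent call last):
  File "h.py", line 23, in bolt
    d=np.linalg.svd(Q-Q.mean(0),full_matrices=False)[2][0]
      ~~~~~~~~~~~~~~~~~~~~~~~~~~~~~~~~~~~~~~~~~~~~~~~~~^^^
IndexError: index 0 is out of bounds for axis 0 with size 0
```

```bash
python3 - <<'E'
from h import *
w=viewer.camera('wrist')
bolt('wrist',w,[.488,.053]);bolt('wrist',w,[.465,-.178])
cv2.imwrite('pics/v6.png',w['pixels'])
o=env.get_obs();print(o['clock'],o['ee_pos'],o['ee_rot'],o['joint_pos'],o['opening'])
E
```

```text
return _methods._mean(a, axis=axis, dtype=dtype,
  ret = um.true_divide(
h.py:23: RuntimeWarning: Mean of empty slice.
  d=np.linalg.svd(Q-Q.mean(0),full_matrices=False)[2][0]
Traceback (most recent call last):
  File "h.py", line 23, in bolt
    d=np.linalg.svd(Q-Q.mean(0),full_matrices=False)[2][0]
      ~~~~~~~~~~~~~~~~~~~~~~~~~~~~~~~~~~~~~~~~~~~~~~~~~^^^
IndexError: index 0 is out of bounds for axis 0 with size 0
```

Grey bolt A: mid (0.492, 0.050), axis about 44°, head at the far-left end. The jaws are already square to it, so I'll grasp.

Emit:
drive_tool:
  series:
    - {"x": 1, "y": -4, "z": -45, "spin": 0, "grip": 0.1}
    - {"x": 1, "y": -4, "z": -90, "spin": 0, "grip": 0.1}
    - {"x": 1, "y": -4, "z": -130, "spin": 0, "grip": 0.1}
    - {"x": 1, "y": -4, "z": -154, "spin": 0, "grip": 0.1}
    - {"x": 1, "y": -4, "z": -154, "spin": 0, "grip": -0.9}
    - {"x": 1, "y": -4, "z": -154, "spin": 0, "grip": -0.9}
    - {"x": 1, "y": -4, "z": -154, "spin": 0, "grip": -0.9}
    - {"x": 1, "y": -4, "z": -154, "spin": 0, "grip": -0.9}
    - {"x": 1, "y": -4, "z": -154, "spin": 0, "grip": -0.9}
    - {"x": 1, "y": -4, "z": -154, "spin": 0, "grip": -0.9}
  force: 30

```text
clock: 11.35
ee_pos: [0.4927, 0.0484, 0.005]
ee_rot: [0.922, 0.387, 0.0, 0.0]
contact_force: [0.2, 0.5, 0.7]
opening: 0.0149
```

Emit:
drive_tool:
  series:
    - {"x": 0, "y": 0, "z": 40, "spin": 0, "grip": -0.9}
    - {"x": 0, "y": 0, "z": 85, "spin": 0, "grip": -0.9}
    - {"x": 0, "y": 0, "z": 110, "spin": 0, "grip": -0.9}

```text
clock: 11.65
ee_pos: [0.4939, 0.0483, 0.1181]
ee_rot: [0.922, 0.387, 0.002, 0.001]
contact_force: [0.3, 0.2, -1.4]
opening: 0.0149
```

Emit:
drive_tool:
  series:
    - {"x": 0, "y": 0, "z": 0, "spin": 0.14, "grip": -0.9}
    - {"x": 20, "y": -10, "z": 0, "spin": 0.28, "grip": -0.9}
    - {"x": 50, "y": -25, "z": 0, "spin": 0.42, "grip": -0.9}
    - {"x": 80, "y": -40, "z": 0, "spin": 0.56, "grip": -0.9}
    - {"x": 108, "y": -53, "z": 0, "spin": 0.7, "grip": -0.9}
    - {"x": 108, "y": -53, "z": 0, "spin": 0.7, "grip": -0.9}
    - {"x": 108, "y": -53, "z": 0, "spin": 0.7, "grip": -0.9}

```text
clock: 12.35
ee_pos: [0.5999, -0.0045, 0.1141]
ee_rot: [0.735, 0.679, -0.0, -0.001]
contact_force: [-0.4, 1.0, -0.1]
opening: 0.0151
```

Emit:
drive_tool:
  series:
    - {"x": 0, "y": 0, "z": -40, "spin": 0, "grip": -0.9}
    - {"x": 0, "y": 0, "z": -70, "spin": 0, "grip": -0.9}
    - {"x": 0, "y": 0, "z": -88, "spin": 0, "grip": -0.9}
    - {"x": 0, "y": 0, "z": -88, "spin": 0, "grip": -0.9}
    - {"x": 0, "y": 0, "z": -88, "spin": 0, "grip": -0.43}
    - {"x": 0, "y": 0, "z": -88, "spin": 0, "grip": -0.43}
    - {"x": 0, "y": 0, "z": -88, "spin": 0, "grip": -0.43}
    - {"x": 0, "y": 0, "z": -45, "spin": 0, "grip": -0.43}
    - {"x": 0, "y": 0, "z": 0, "spin": 0, "grip": -0.43}
    - {"x": 0, "y": 0, "z": 30, "spin": 0, "grip": 0.1}

```text
clock: 13.35
ee_pos: [0.6021, -0.0049, 0.1493]
ee_rot: [0.734, 0.679, 0.002, 0.002]
contact_force: [0.8, -0.5, 0.3]
opening: 0.0321
```

Emit:
drive_tool:
  series:
    - {"x": -20, "y": -30, "z": 10, "spin": 0.14, "grip": 0.1}
    - {"x": -45, "y": -60, "z": 10, "spin": 0.28, "grip": 0.1}
    - {"x": -70, "y": -90, "z": 10, "spin": 0.42, "grip": 0.1}
    - {"x": -95, "y": -120, "z": 10, "spin": 0.56, "grip": 0.1}
    - {"x": -120, "y": -150, "z": 10, "spin": 0.7, "grip": 0.1}
    - {"x": -136, "y": -173, "z": 10, "spin": 0.85, "grip": 0.1}
    - {"x": -136, "y": -173, "z": 10, "spin": 0.85, "grip": 0.1}
    - {"x": -136, "y": -173, "z": 10, "spin": 0.85, "grip": 0.1}

```text
clock: 14.15
ee_pos: [0.4647, -0.1779, 0.1555]
ee_rot: [0.39, 0.921, 0.0, 0.001]
contact_force: [0.2, 0.4, -0.3]
opening: 0.0504
```

```bash
python3 - <<'E'
from h import *
w=viewer.camera('wrist');t=viewer.camera('top')
cv2.imwrite('pics/v7.png',np.hstack([cv2.resize(t['pixels'][130:280,200:400],(400,300),interpolation=cv2.INTER_CUBIC),cv2.resize(w['pixels'],(400,300))]))
bolt('wrist',w,[.465,-.178])
o=env.get_obs();print(o['clock'],o['ee_pos'],o['ee_rot'],o['joint_pos'],o['opening'])
E
```

```text
wrist n 827 rect ((462.66552734375, -176.0001983642578), (27.680076599121094, 61.70500564575195), 48.67567825317383) mid [ 0.4627412  -0.17585462] len 0.0612729826441617 ang -41.682108472286274 endwidths [np.float64(0.015049847725288584), np.float64(0.02767431350663835)]
14.25 [ 0.46503041 -0.17700842  0.15512606] [3.88873779e-01 9.21290904e-01 9.14313048e-05 4.95066249e-04] [-6.07322031e-01  1.02653966e-02  1.87612001e+00  4.03342308e-04
  1.25427621e+00 -1.37942594e+00] 0.05051013583327822
```

View pics/v7.png

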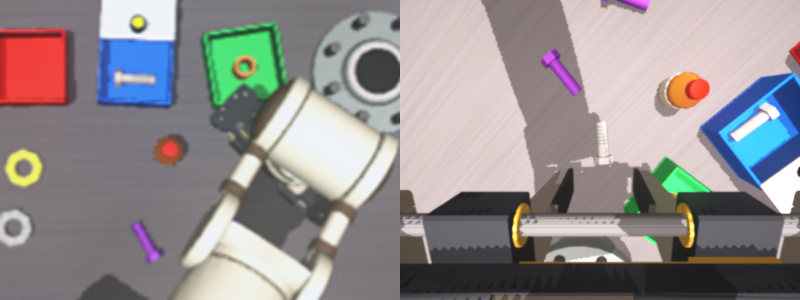

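Bolt A lies in the blue bin (top crop (133,78)), and grey bolt B sits between the fingers. I'll grasp B.

Emit:
drive_tool:
  series:
    - {"x": -4, "y": 3, "z": -45, "spin": 0.05, "grip": 0.1}
    - {"x": -4, "y": 3, "z": -90, "spin": 0.05, "grip": 0.1}
    - {"x": -4, "y": 3, "z": -130, "spin": 0.05, "grip": 0.1}
    - {"x": -4, "y": 3, "z": -151, "spin": 0.05, "grip": 0.1}
    - {"x": -4, "y": 3, "z": -151, "spin": 0.05, "grip": -0.9}
    - {"x": -4, "y": 3, "z": -151, "spin": 0.05, "grip": -0.9}
    - {"x": -4, "y": 3, "z": -151, "spin": 0.05, "grip": -0.9}
    - {"x": -4, "y": 3, "z": -151, "spin": 0.05, "grip": -0.9}
    - {"x": -4, "y": 3, "z": -151, "spin": 0.05, "grip": -0.9}
    - {"x": -4, "y": 3, "z": -151, "spin": 0.05, "grip": -0.9}

```text
clock: 15.25
ee_pos: [0.4606, -0.1745, 0.0039]
ee_rot: [0.365, 0.931, 0.0, 0.0]
contact_force: [0.4, 1.0, 0.9]
opening: 0.0154
```

Emit:
drive_tool:
  series:
    - {"x": 0, "y": 0, "z": 40, "spin": 0, "grip": -0.9}
    - {"x": 0, "y": 0, "z": 85, "spin": 0, "grip": -0.9}
    - {"x": 0, "y": 0, "z": 125, "spin": 0, "grip": -0.9}
    - {"x": 10, "y": 10, "z": 145, "spin": -0.1, "grip": -0.9}
    - {"x": 40, "y": 40, "z": 145, "spin": -0.24, "grip": -0.9}
    - {"x": 70, "y": 75, "z": 145, "spin": -0.38, "grip": -0.9}
    - {"x": 100, "y": 110, "z": 145, "spin": -0.52, "grip": -0.9}
    - {"x": 130, "y": 140, "z": 145, "spin": -0.66, "grip": -0.9}
    - {"x": 155, "y": 168, "z": 130, "spin": -0.8, "grip": -0.9}
    - {"x": 155, "y": 168, "z": 110, "spin": -0.91, "grip": -0.9}

```text
clock: 16.25
ee_pos: [0.6183, -0.0032, 0.1141]
ee_rot: [0.738, 0.675, 0.002, 0.001]
contact_force: [-0.9, -0.6, -1.3]
opening: 0.0151
```

Emit:
drive_tool:
  series:
    - {"x": 3, "y": 0, "z": 0, "spin": 0, "grip": -0.9}
    - {"x": 3, "y": 0, "z": -40, "spin": 0, "grip": -0.9}
    - {"x": 3, "y": 0, "z": -70, "spin": 0, "grip": -0.9}
    - {"x": 3, "y": 0, "z": -70, "spin": 0, "grip": -0.9}
    - {"x": 3, "y": 0, "z": -70, "spin": 0, "grip": -0.43}
    - {"x": 3, "y": 0, "z": -70, "spin": 0, "grip": -0.43}
    - {"x": 3, "y": 0, "z": -70, "spin": 0, "grip": -0.43}
    - {"x": 3, "y": 0, "z": -30, "spin": 0, "grip": -0.43}
    - {"x": 0, "y": 0, "z": 10, "spin": 0, "grip": 0.1}
    - {"x": -50, "y": 30, "z": 30, "spin": 0, "grip": 0.3}

```text
clock: 17.25
ee_pos: [0.581, 0.0149, 0.1471]
ee_rot: [0.738, 0.675, 0.004, 0.006]
contact_force: [-0.4, 0.6, 1.9]
opening: 0.0401
```

Emit:
drive_tool:
  series:
    - {"x": -45, "y": 40, "z": 10, "spin": 0, "grip": 0.3}
    - {"x": -80, "y": 80, "z": 10, "spin": 0, "grip": 0.5}
    - {"x": -102, "y": 120, "z": 10, "spin": 0.0, "grip": 0.7}
    - {"x": -102, "y": 144, "z": 10, "spin": 0.0, "grip": 0.8}
    - {"x": -102, "y": 144, "z": 10, "spin": 0.0, "grip": 0.8}

```text
clock: 17.75
ee_pos: [0.4723, 0.1649, 0.1516]
ee_rot: [0.736, 0.677, 0.002, 0.001]
contact_force: [0.2, -0.4, 0.4]
opening: 0.0799
```

```bash
python3 - <<'E'
from h import *
w=viewer.camera('wrist');t=viewer.camera('top')
cv2.imwrite('pics/v8.png',np.hstack([cv2.resize(t['pixels'][130:280,200:400],(400,300),interpolation=cv2.INTER_CUBIC),cv2.resize(w['pixels'],(400,300))]))
rep('wrist',['nut'],w)
P,u,v=world(w,np.ones((384,512),bool));px=w['pixels'][v,u].astype(int)
s=(P[:,2]>.008)&(P[:,2]<.016)&(np.hypot(P[:,0]-.466,P[:,1]-.169)<.05)&(px[:,2]-px[:,0]>50)
Q=P[s][:,:2]
for a in range(0,45,5):
    pr=[np.percentile(Q@[np.cos(np.radians(a+k)),np.sin(np.radians(a+k))],[.3,99.7]) for k in (0,45,90,135)]
    print(a,[round(float(p[1]-p[0])*1000,1) for p in pr])
h=cv2.convexHull((Q*1e4).astype(np.int32));print(s.sum(),cv2.minEnclosingCircle((Q*1000).astype(np.float32)))
P,u,v=world(t,np.ones((384,512),bool))
k=(P[:,2]>.085)&(P[:,2]<.1)&(abs(P[:,0]-.67)<.03)&(abs(P[:,1]+.01)<.03);print('knob',k.sum(),P[k].mean(0) if k.any() else '')
o=env.get_obs();print(o['clock'],o['ee_pos'],o['ee_rot'],o['joint_pos'],o['opening'])
E
```

```text
nut 0.98 rect [150 151 199 201] bgr [231 233 237] n 1359 med [0.375 0.185 0.012] ztop 0.013 topc [0.376 0.185] minrect [array([376., 184.]), array([52., 52.]), np.float64(11.0)]
0 [53.5, 53.5, 53.8, 53.5]
5 [53.2, 53.6, 53.8, 53.4]
10 [53.0, 53.3, 53.4, 53.1]
15 [52.6, 52.7, 53.2, 52.7]
20 [52.0, 52.4, 52.5, 52.2]
25 [51.8, 51.9, 51.8, 51.5]
30 [51.9, 52.1, 51.8, 51.5]
35 [52.7, 52.8, 52.7, 52.4]
40 [53.2, 53.4, 53.3, 53.3]
1196 ((465.95794677734375, 167.79470825195312), 28.111055374145508)
knob 52 [ 0.67013658 -0.01012827  0.09137536]
17.9 [0.4736517  0.16137225 0.1509087 ] [7.37046489e-01 6.75841198e-01 6.88169311e-04 8.21189441e-04] [ 8.67023651e-02  2.16669409e-02  1.87340072e+00 -4.89045755e-04
  1.24443287e+00  1.73443115e-01] 0.08262231642169104
```

View pics/v8.png

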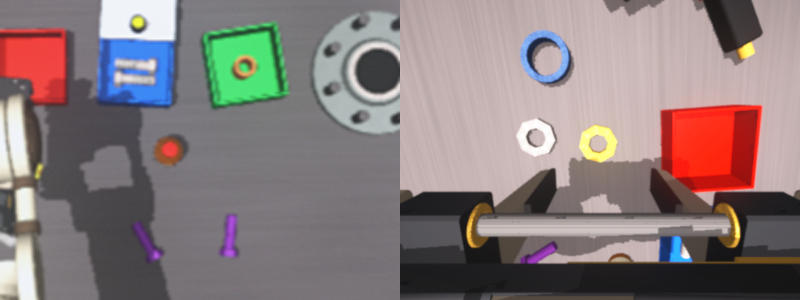

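Both bolts are in the blue bin. The brass nut is at (0.466, 0.168) with flat normals at about 27°. I'll turn the jaws to 27°, which also keeps the fingers off the grey look-alike.

Emit:
drive_tool:
  series:
    - {"x": -4, "y": 3, "z": 0, "spin": 0.14, "grip": 0.6}
    - {"x": -8, "y": 6, "z": 0, "spin": 0.28, "grip": 0.6}
    - {"x": -8, "y": 6, "z": -20, "spin": 0.42, "grip": 0.6}
    - {"x": -8, "y": 6, "z": -60, "spin": 0.56, "grip": 0.6}
    - {"x": -8, "y": 6, "z": -80, "spin": 0.56, "grip": 0.6}
    - {"x": -8, "y": 6, "z": -80, "spin": 0.56, "grip": 0.6}

```text
clock: 18.5
ee_pos: [0.4628, 0.1662, 0.067]
ee_rot: [0.523, 0.853, -0.002, -0.002]
contact_force: [0.6, 0.6, -0.4]
opening: 0.0736
```

Emit:
drive_tool:
  series:
    - {"x": 3, "y": 2, "z": -40, "spin": 0, "grip": 0.6}
    - {"x": 3, "y": 2, "z": -66, "spin": 0, "grip": 0.6}
    - {"x": 3, "y": 2, "z": -66, "spin": 0, "grip": 0.6}
    - {"x": 3, "y": 2, "z": -66, "spin": 0, "grip": 0.0}
    - {"x": 3, "y": 2, "z": -66, "spin": 0, "grip": 0.0}
    - {"x": 3, "y": 2, "z": -66, "spin": 0, "grip": 0.0}
    - {"x": 3, "y": 2, "z": -66, "spin": 0, "grip": 0.0}
    - {"x": 3, "y": 2, "z": -66, "spin": 0, "grip": 0.0}

```text
clock: 19.3
ee_pos: [0.4692, 0.1697, 0.0056]
ee_rot: [0.522, 0.853, 0.001, 0.001]
contact_force: [-1.1, -2.2, 7.1]
opening: 0.0514
```

Emit:
drive_tool:
  series:
    - {"x": 0, "y": 0, "z": 40, "spin": 0, "grip": 0.0}
    - {"x": 0, "y": 0, "z": 85, "spin": 0, "grip": 0.0}
    - {"x": 0, "y": 0, "z": 110, "spin": 0, "grip": 0.0}

```text
clock: 19.6
ee_pos: [0.4695, 0.1701, 0.1177]
ee_rot: [0.522, 0.853, 0.002, 0.002]
contact_force: [1.3, 0.3, -0.3]
opening: 0.0514
```

Emit:
drive_tool:
  series:
    - {"x": 35, "y": -4, "z": 0, "spin": -0.12, "grip": 0.0}
    - {"x": 70, "y": -8, "z": 0, "spin": -0.25, "grip": 0.0}
    - {"x": 105, "y": -12, "z": 0, "spin": -0.38, "grip": 0.0}
    - {"x": 147, "y": -17, "z": 0, "spin": -0.47, "grip": 0.0}
    - {"x": 147, "y": -17, "z": -20, "spin": -0.47, "grip": 0.0}
    - {"x": 147, "y": -17, "z": -54, "spin": -0.47, "grip": 0.0}
    - {"x": 147, "y": -17, "z": -54, "spin": -0.47, "grip": 0.0}
    - {"x": 147, "y": -17, "z": -54, "spin": -0.47, "grip": 0.6}
    - {"x": 147, "y": -17, "z": -54, "spin": -0.47, "grip": 0.6}
    - {"x": 147, "y": -17, "z": -54, "spin": -0.47, "grip": 0.6}

```text
clock: 20.6
ee_pos: [0.6163, 0.153, 0.0624]
ee_rot: [0.706, 0.708, 0.002, 0.001]
contact_force: [0.1, 0.4, -0.4]
opening: 0.0726
```

Emit:
drive_tool:
  series:
    - {"x": 0, "y": 0, "z": 45, "spin": 0, "grip": 0.6}
    - {"x": 0, "y": 0, "z": 95, "spin": 0, "grip": 0.4}
    - {"x": 20, "y": -45, "z": 95, "spin": -0.04, "grip": 0.3}
    - {"x": 40, "y": -90, "z": 95, "spin": -0.08, "grip": 0.3}
    - {"x": 54, "y": -135, "z": 95, "spin": -0.08, "grip": 0.3}
    - {"x": 54, "y": -163, "z": 95, "spin": -0.08, "grip": 0.3}
    - {"x": 54, "y": -163, "z": 95, "spin": -0.08, "grip": 0.3}
    - {"x": 54, "y": -163, "z": 95, "spin": -0.08, "grip": 0.3}

```text
clock: 21.4
ee_pos: [0.6692, -0.0103, 0.1561]
ee_rot: [0.734, 0.679, 0.001, 0.0]
contact_force: [-0.9, -0.0, 0.5]
opening: 0.0598
```

```bash
python3 - <<'E'
from h import *
w=viewer.camera('wrist');s_=viewer.camera('side')
cv2.imwrite('pics/v9.png',np.hstack([cv2.resize(s_['pixels'],(400,300)),cv2.resize(w['pixels'],(400,300))]))
P,u,v=world(w,np.ones((384,512),bool))
s=(P[:,2]>.083)&(P[:,2]<.096)&(abs(P[:,0]-.672)<.03)&(abs(P[:,1]+.01)<.03);Q=P[s];print('knob',len(Q),(Q.min(0)+Q.max(0))/2,np.median(Q,0))
px=s_['pixels'];P,u,v=world(s_,np.ones((384,512),bool));q=px[v,u].astype(int)
s=(abs(P[:,0]-.616)<.05)&(abs(P[:,1]-.153)<.05)&(P[:,2]<.045)&(q[:,1]>q[:,0]+30)&(q[:,1]>90);print('nut in red',s.sum(),P[s].mean(0) if s.any() else '')
o=env.get_obs();print(o['clock'],o['ee_pos'],o['ee_rot'],o['opening'])
E
```

```text
knob 539 [ 0.67201405 -0.01085698  0.08852567] [ 0.6718565  -0.00983855  0.09132126]
nut in red 233 [0.62663471 0.15001492 0.01115129]
21.5 [ 0.66890429 -0.00887015  0.15561967] [7.33363211e-01 6.79836836e-01 4.73487940e-04 2.30707547e-04] 0.059913054746306385
```

View pics/v9.png

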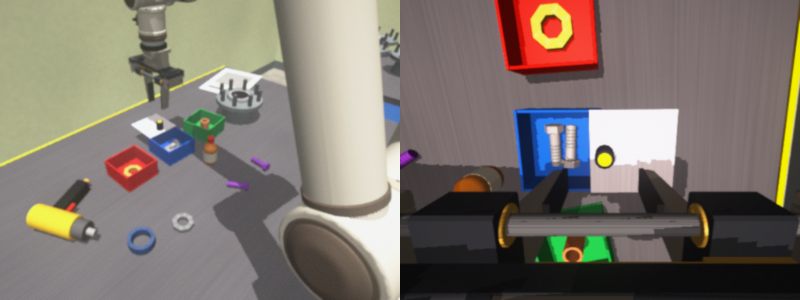

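The nut is in the red bin, the bolts are in blue and the sleeve is in green (wrist view). Last step is closing the lid.

Emit:
drive_tool:
  series:
    - {"x": 2, "y": -1, "z": -45, "spin": 0, "grip": 0.3}
    - {"x": 2, "y": -1, "z": -86, "spin": 0, "grip": 0.3}
    - {"x": 2, "y": -1, "z": -86, "spin": 0, "grip": -0.7}
    - {"x": 2, "y": -1, "z": -86, "spin": 0, "grip": -0.7}
    - {"x": 2, "y": -1, "z": -86, "spin": 0, "grip": -0.7}
    - {"x": 2, "y": -1, "z": -86, "spin": 0, "grip": -0.7}
    - {"x": 2, "y": -1, "z": -86, "spin": 0, "grip": -0.7}
    - {"x": 2, "y": -1, "z": -86, "spin": 0, "grip": -0.7}
  force: 15

```text
clock: 22.3
ee_pos: [0.6709, -0.011, 0.0701]
ee_rot: [0.734, 0.679, 0.0, 0.0]
contact_force: [-3.9, 1.1, 7.2]
opening: 0.0232
```

Emit:
drive_tool:
  series:
    - {"x": -15, "y": 1, "z": 0, "spin": 0, "grip": -0.7}
    - {"x": -35, "y": 2, "z": 0, "spin": 0, "grip": -0.7}
    - {"x": -55, "y": 4, "z": 0, "spin": 0, "grip": -0.7}
    - {"x": -75, "y": 5, "z": 0, "spin": 0, "grip": -0.7}
    - {"x": -87, "y": 6, "z": 0, "spin": 0, "grip": -0.7}
    - {"x": -92, "y": 6, "z": 0, "spin": 0, "grip": -0.7}
    - {"x": -94, "y": 6, "z": 0, "spin": 0, "grip": -0.7}
    - {"x": -94, "y": 6, "z": 0, "spin": 0, "grip": -0.7}
    - {"x": -94, "y": 6, "z": 0, "spin": 0, "grip": -0.7}

```text
clock: 23.2
ee_pos: [0.5781, -0.0043, 0.0701]
ee_rot: [0.734, 0.679, 0.002, 0.0]
contact_force: [0.1, 5.6, 5.8]
opening: 0.0236
```

Emit:
drive_tool:
  series:
    - {"x": -3, "y": 0, "z": 0, "spin": 0, "grip": -0.7}
    - {"x": -5, "y": 0, "z": 0, "spin": 0, "grip": -0.7}
    - {"x": -5, "y": 0, "z": 0, "spin": 0, "grip": -0.7}
    - {"x": -5, "y": 0, "z": 0, "spin": 0, "grip": -0.7}

```text
clock: 23.6
ee_pos: [0.5761, -0.0042, 0.0702]
ee_rot: [0.734, 0.679, 0.004, 0.003]
contact_force: [12.6, 6.0, -4.4]
opening: 0.0234
```

The x force rises to 12.6 N with little further travel, so the lid is against its stop. I'll release, retreat and check.

Emit:
drive_tool:
  series:
    - {"x": -1, "y": 0, "z": 0, "spin": 0, "grip": 0.3}
    - {"x": -1, "y": 0, "z": 0, "spin": 0, "grip": 0.3}
    - {"x": -1, "y": 0, "z": 0, "spin": 0, "grip": 0.3}
    - {"x": -1, "y": 0, "z": 0, "spin": 0, "grip": 0.3}
    - {"x": -1, "y": 0, "z": 45, "spin": 0, "grip": 0.3}
    - {"x": -1, "y": 0, "z": 90, "spin": 0, "grip": 0.3}
    - {"x": -1, "y": -30, "z": 130, "spin": 0, "grip": 0.3}
    - {"x": -41, "y": -60, "z": 160, "spin": 0, "grip": 0.3}
    - {"x": -81, "y": -90, "z": 160, "spin": 0, "grip": 0.3}
    - {"x": -121, "y": -120, "z": 160, "spin": 0, "grip": 0.3}

```text
clock: 24.6
ee_pos: [0.4558, -0.1221, 0.2302]
ee_rot: [0.733, 0.68, 0.0, 0.001]
contact_force: [0.3, -1.2, 0.8]
opening: 0.0598
```

Emit:
drive_tool:
  series:
    - {"x": -30, "y": -35, "z": 0, "spin": 0, "grip": 0.3}
    - {"x": -60, "y": -70, "z": 0, "spin": 0, "grip": 0.3}
    - {"x": -90, "y": -105, "z": 0, "spin": 0, "grip": 0.3}
    - {"x": -90, "y": -105, "z": 0, "spin": 0, "grip": 0.3}
    - {"x": -90, "y": -105, "z": 0, "spin": 0, "grip": 0.3}
    - {"x": -90, "y": -105, "z": 0, "spin": 0, "grip": 0.3}

```text
clock: 25.2
ee_pos: [0.3671, -0.2251, 0.2286]
ee_rot: [0.733, 0.68, 0.0, -0.0]
contact_force: [0.1, -0.5, -0.4]
opening: 0.0598
```

```bash
python3 - <<'E'
from h import *
t=viewer.camera('top')
cv2.imwrite('pics/v10.png',cv2.resize(t['pixels'][130:280,110:350],(800,500),interpolation=cv2.INTER_CUBIC))
P,u,v=world(t,np.ones((384,512),bool))
s=(P[:,2]>.085)&(P[:,2]<.1)&(abs(P[:,0]-.6)<.06)&(abs(P[:,1]+.005)<.03);print('knob',s.sum(),P[s].mean(0))
t0=cv2.imread('pics/top0.png');d=finder.masks_of('lid_knob','top')[0];L,_,_=world(t,d['region']);L=L[abs(L[:,2]-.061)<.008];print(cv2.minAreaRect((L[:,:2]*1000).astype(np.float32)))
rep('top',['bottle','tape','wrench'],t)
o=env.get_obs();print(o['clock'],o['ee_pos'],o['contact_force'])
E
```

```text
knob 54 [ 0.57508483 -0.00309775  0.09094419]
((611.5272216796875, -5.762645721435547), (109.92244720458984, 109.67020416259766), 86.03560638427734)
bottle 0.59 rect [278 199 290 213] bgr [ 59  81 166] n 160 med [ 0.482 -0.049  0.07 ] ztop 0.097 topc [ 0.484 -0.051] minrect [array([484., -51.]), array([39., 41.]), np.float64(90.0)]
tape 0.57 rect [161 222 184 245] bgr [138  93  74] n 221 med [0.408 0.292 0.023] ztop 0.028 topc [0.406 0.29 ] minrect [array([407., 292.]), array([63., 63.]), np.float64(10.0)]
tape 0.3 rect [277 198 288 212] bgr [ 61  83 167] n 158 med [ 0.481 -0.048  0.07 ] ztop 0.097 topc [ 0.484 -0.051] minrect [array([482., -48.]), array([38., 39.]), np.float64(90.0)]
wrench 0.75 rect [117 145 179 207] bgr [ 49 142 154] n 1636 med [0.606 0.375 0.044] ztop 0.061 topc [0.576 0.398] minrect [array([616., 385.]), array([165., 215.]), np.float64(64.0)]
25.45 [ 0.36718241 -0.22505917  0.22867431] [-0.05508197 -0.38357221 -0.05836347]
```

View pics/v10.png

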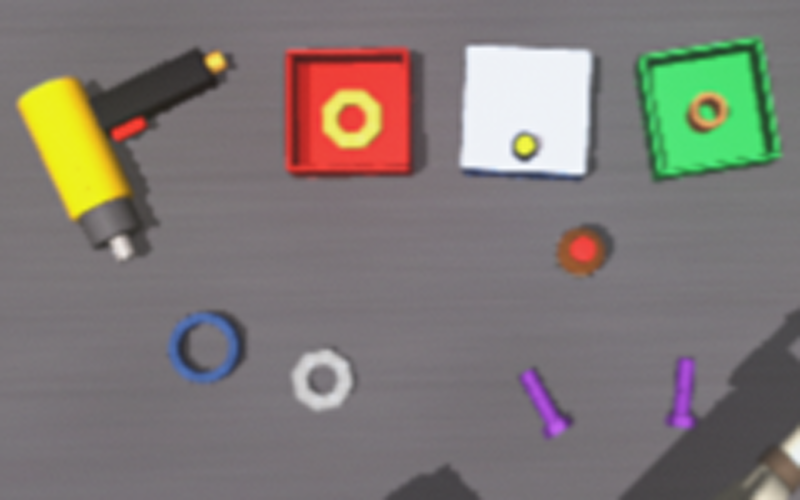

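```bash
python3 -c "
from h import *
print(env.finish_job())"
```

```text
the job is handed in; nothing more can be done
None
```

The job is handed in at about 25.5 s of the 72 s allowed. The copper sleeve is in the green bin, both grey bolts are in the blue bin and the brass nut is in the red bin. I opened the blue lid by its knob and pushed it back home.

**Lid:** in the last top picture the knob is at x = 0.575, about 95 mm back from its open position. The push force rose to about 12.6 N at the stop.

**Parts:** that picture shows the nut and sleeve inside their bins. The bolts were last seen lying flat in the blue bin just before the lid closed, and cannot be seen now.

**Bystanders:** the bottle, tape and wrench read within a few mm of where they started. The arm touched nothing at the end.

**Didn't go to plan:**
- The first move was refused because rows need all five keys.
- Two measuring scripts stopped on an empty bolt selection (one bolt hidden by the arm, one outside the picture), so I repeated them.

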